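Set two slotted selectors on a sloping test console

TASK

Take the flat-bladed screwdriver out of the tool rack and with it turn both slotted selectors on the test console a quarter turn, so that each slot, which now lies across the panel, runs up and down it, in line with the black index bars above and below. Then hang the screwdriver back in a free slot of the rack by its shoulder. Touch the console with nothing but the screwdriver, and leave the nut driver, the thermal camera and the bottle where they are.

Things in the scene. Friction and masses are not known exactly. Their poses are not given: they have to be found in the camera images.
- screwdriver: Flat screwdriver, 201 mm long, about 0.13 kg, hanging upright in a rack slot. Origin: centre of the underside of its shoulder; z up along its axis towards the handle. Shoulder: 38 mm (x) by 28 mm (y), 8 mm thick. Above it a grey oblong handle, 34 mm wide (x) by 24 mm (y), up to 96 mm above the origin. Below it an 8 mm round shank ending in a flat blade, 18 mm wide (along x) and 3 mm thick, its tip 105 mm below the origin (tip edge 17 by 2.2 mm)
- nut_driver: Leave alone: nut driver of similar size with a round 30 mm handle and a round 17 mm socket at its foot, hanging in another rack slot. Origin: centre of its shoulder's underside (36 mm disc); its handle ends 88 mm above
- rack: Fixed aluminium tool rack, base 100 (x) by 270 mm (y), 12 mm thick; a fork plate 250 mm wide, 12 mm thick, its upper face 125 mm above the bench, carried by an upright wall at its back that ends level with it. Three slots, 13 mm wide, 80 mm apart, open towards the rack's front (-x side), 36 mm long. Tools hang by their shoulders; the screwdriver's blade is wider than a slot, so tools slide in and out at the front. Origin: centre of the base on the bench; z up
- rack_slot0 (a point): Hanging point of the rack's left slot (+y), on the upper face of the fork plate, 28 mm behind its front edge; axes as the rack's. A hung tool's origin lies here
- rack_slot1 (a point): The same for the middle slot
- rack_slot2 (a point): The same for the right slot (-y)
- console: Fixed grey test console, 200 (x) by 220 mm (y), with an aluminium panel sloping at 32 degrees from level, rising from 45 mm at its front (-x side) to 170 mm at its back; a black carrying handle arches over the back edge to 211 mm. Two slotted selectors sit side by side on the panel, 100 mm apart. Origin: centre of the base on the bench; z up
- selector_left_face (a point): Round steel rotor of a slotted selector, 52 mm across, standing 16 mm proud of the sloping panel, about 110 mm above the bench, on the console's left (+y). This point is the centre of its face; z points out of the panel along its turning axis, x along its slot. The blind slot in its face is 25 mm long, 5 mm wide and 10 mm deep (floor 6 mm above the panel), its mouth bevelled to 11 mm wide over the top 4 mm
- selector_right_face (a point): Round steel rotor of a slotted selector, 52 mm across, standing 16 mm proud of the sloping panel, about 110 mm above the bench, on the console's right (-y). This point is the centre of its face; z points out of the panel along its turning axis, x along its slot. The blind slot in its face is 25 mm long, 5 mm wide and 10 mm deep (floor 6 mm above the panel), its mouth bevelled to 11 mm wide over the top 4 mm
- selector_left (a joint): Angle of the left selector, positive anticlockwise seen facing the panel: 0 slot up and down the panel (wanted), about +1.57 slot across it. Starts between 1.25 and 1.65, so it turns clockwise. Stops at -0.12 and 1.75; friction about 0.12 N m holds it where it is left; the blade has about 0.1 rad of play in the slot either way
- selector_right (a joint): Angle of the right selector, positive anticlockwise seen facing the panel: 0 slot up and down (wanted), about -1.57 slot across. Starts between -1.65 and -1.25, so it turns anticlockwise. Stops at -1.75 and 0.12; friction and play as the left one
- camera: Leave alone: pistol-shaped thermal camera with a blue head, 105 by 66 mm and 151 mm tall, standing on its black foot. Origin: centre of the foot's underside
- bottle: Leave alone: white bottle, 60 mm across, 160 mm tall. Origin: centre of its underside
- bin: Fixed blue open parts bin, 160 (x) by 120 (y) by 70 mm high, standing empty at the left. Origin: centre of its underside
Mind the look-alikes: they are no part of the job. Leave any red look-alike of the screwdriver alone.

How it is judged:
By the outcome, as a careful person would: the job done as asked, in the order asked, and still so for the second after the job is handed in, with the robot touching nothing.
It also fails if it takes over 64 s, if anything falls off the work surface, if the arm or the gripper's body presses on something with over 40 N, if the wrist force passes 120 N, or if a joint passes its speed limit or range.

ROBOT

A 6-joint arm with a two-finger parallel gripper is mounted at the origin on the work surface. World frame = base frame: x ahead of the robot, y to its left, z up, the work surface at z = 0. Lengths are in m, angles in rad, forces in N, time in s.
With the tool pointing down it reaches from about 0.3 to 0.875 m from the base axis. Payload 6.4 kg.
Tool frame: the origin (TCP) lies midway between the tips of the shut fingers; the grasp point (between the pads) lies 19 mm behind it; z points along the fingers, y is the line along which they close (so a half turn about z gives the same grasp; the last joint's range is limited). The gripper opens to 85 mm and grips with 20 to 120 N. Pads are 22 mm wide; open, the fingers measure 114 mm over their backs; the gripper's body (76 mm by 85 mm) begins 54 mm behind the grasp point. The pads swing forward as they close: fully open they stand 13 mm farther back than shut.
Start: joints at [0.915, 0.181, 1.607, -0, 1.354, -0.206], TCP at [0.25, 0.518, 0.231] pointing down, gripper open.
Joint ranges: [-2.99, 2.99], [-0.89, 2.07], [0.3, 2.58], [-1.14, 4.28], [0, 2.63], [-3.12, 3.12]. Speed limits (rad/s): [2.57, 2.57, 3.01, 3.14, 3.14, 3.14].

INTERFACE

Orientations are given as a unit quaternion [w, x, y, z].
In Python, from bench import status, camera, ctrl gives the robot as it stands. The module is installed in compiled form; this text tells all that it offers.
- The arm moves only by the shell command python3 -m handwheel 'ROWS'. ROWS is JSON, a list that holds one entry, the list of rows, each a list of 7 numbers: the opening, from -1 (shut) to 1 (fully open), then the shift along the tool's x, y, z in cm, then the turn, a rotation vector about the tool's x, y, z in degrees. A call has 1 to 10 rows; each row is the pose to reach, as a shift and turn from the pose commanded when the call began, along the tool's axes at that moment; what a row does not reach only later rows make up. A row lasts 1/8 s, in which the tool goes at most 62.5 mm and 10.7 degrees, less where a joint would pass 70% of its speed; a pose out of reach is approached as far as the arm can. A call with a gripper value outside its range is refused whole. The fingers move at their own pace and stop on an object; the grip force is fixed at half the most. Time passes only in rows, so rows that repeat a pose let the fingers close. It gives the time, the measured TCP pose, the force, the opening and the grip force at its end, in the units of the state.
- status.get_obs(): the state, without advancing time (a new reading comes with each control period).
- camera(name): name is "scene" or "top" or "wrist"; returns a dict with "frame" (400x640x3 uint8, blue, green, red), "depth" (400x640 float32, m along the optical axis (not along the pixel's ray), 0 where there is no reading), "fx", "fy", "cx", "cy" (pixels), "dist" ([k1, k2, p1, p2, k3] as OpenCV has them; the pictures are not rectified), "extrinsics" (4x4, takes a point from camera to world coordinates); the wrist camera has in their place "hand_eye" (4x4, takes a point from camera to tool coordinates, whose origin is the TCP and whose axes are the flange's). Camera axes: x right, y down, z forward; pixel columns grow to the right and rows downward; lengths in m; the calibration is good to about 2 mm. A picture is of the moment at which its call begins: read the wrist's pose just before it.
- ctrl.hand_in(): hands the job in; it is judged then, once.
The state is a dict: "time_s": time; "q": joint angles; "dq": joint speeds; "joint_efforts": joint torques, N m; "eef_pos": TCP position; "eef_rot": TCP orientation; "wrist_force": force on the tool from outside, world axes, zero at the start; "torque": the same for the moment, N m; "opening": opening from 0.0 (shut) to 1.0 (fully open); "grasp_force": force on a finger pad.
Only numpy, scipy, OpenCV 4.12 (cv2) and the standard library are available. Lean on these libraries where they do the work, as an engineer would, in place of code of your own. Each camera call takes 0.05 s, during which the arm holds its last target. There are 200 camera calls.

## Working session

There is one attempt and no reset: what is moved stays moved. The work goes in short steps, Python scripts to look and compute and a shell command to move; the robot and the scene stay as the last step left them, time stands still between calls to the robot, and variables do not carry over. Pictures are saved under pics/ and viewed, at most 14 in all, crops included, and the job is handed in when it is done.

```bash
mkdir -p pics; cat > h.py <<'E'
import numpy as np, cv2
from bench import status, camera, ctrl
from scipy.spatial.transform import Rotation as R
def T(p,q):
    M=np.eye(4); M[:3,:3]=R.from_quat([q[1],q[2],q[3],q[0]]).as_matrix(); M[:3,3]=p; return M
def tcp():
    o=status.get_obs(); return T(o["eef_pos"],o["eef_rot"])
def snap(n):
    W=tcp(); c=camera(n)
    c["E"]=np.array(c["extrinsics"]) if "extrinsics" in c else W@np.array(c["hand_eye"])
    c["K"]=np.array([[c["fx"],0,c["cx"]],[0,c["fy"],c["cy"]],[0,0,1]]); c["D"]=np.array(c["dist"],float); return c
def cloud(c):
    v,u=np.mgrid[:400,:640]; p=cv2.undistortPoints(np.stack([u,v],-1).reshape(-1,1,2).astype(np.float64),c["K"],c["D"]).reshape(400,640,2)
    d=c["depth"][...,None]; P=np.concatenate([p*d,d],-1)@c["E"][:3,:3].T+c["E"][:3,3]; P[c["depth"]==0]=np.nan; return P
def proj(c,P):
    M=np.linalg.inv(c["E"]); q=np.asarray(P,float).reshape(-1,3)@M[:3,:3].T+M[:3,3]
    return cv2.projectPoints(q,np.zeros(3),np.zeros(3),c["K"],c["D"])[0].reshape(-1,2)
E
python3 - <<'E'
from h import *
import pickle
for n in("scene","top"):
    c=snap(n); cv2.imwrite(f"pics/{n}0.png",c["frame"]); pickle.dump(c,open(n+".pkl","wb")); print(n,c["E"].round(3).tolist())
print(status.get_obs())
E
```

```text
scene [[0.89, 0.322, -0.324, 1.013], [0.457, -0.642, 0.616, -0.71], [-0.009, -0.696, -0.718, 1.077], [0.0, 0.0, 0.0, 1.0]]
top [[0.049, -0.976, 0.214, 0.306], [-0.999, -0.047, 0.014, 0.117], [-0.004, -0.215, -0.977, 1.186], [0.0, 0.0, 0.0, 1.0]]
{'time_s': 0.1, 'q': array([ 9.14673939e-01,  1.81460010e-01,  1.60791896e+00,  1.81876553e-06,
        1.35380173e+00, -2.06302262e-01]), 'dq': array([ 0.00080775, -0.0024759 , -0.00031045,  0.00057125, -0.00084794,
       -0.00012695]), 'joint_efforts': array([-4.48718447e-04, -4.45869219e+01, -3.52238059e+01, -2.95340888e-04,
        4.00333840e-03, -3.70380548e-06]), 'eef_pos': array([0.24968428, 0.51740326, 0.23047274]), 'eef_rot': array([-3.32687410e-04,  2.23018812e-01,  9.74813818e-01, -7.20969043e-04]), 'wrist_force': array([0.06613601, 0.9323023 , 0.17412948]), 'torque': array([ 0.03254426,  0.04871412, -0.001869  ]), 'grasp_force': 0.0, 'opening': 0.9956517089972408}
```

View pics/scene0.png

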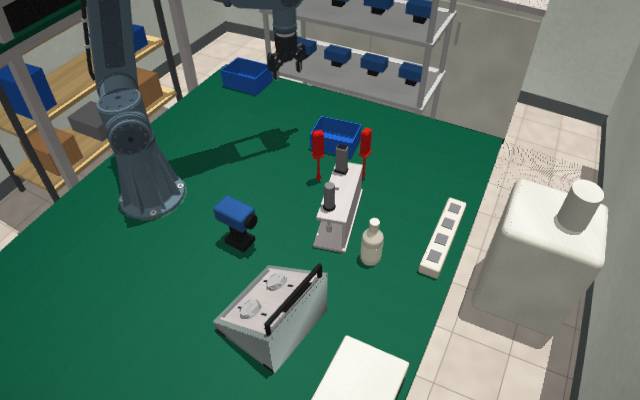

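View pics/top0.png

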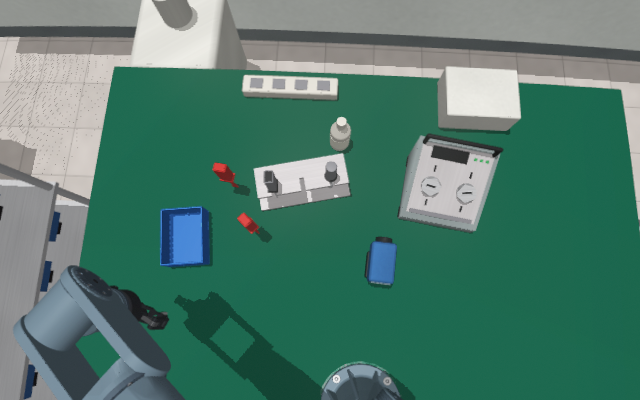

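The top view (columns grow toward -y, rows up toward +x) shows these things that could be taken for the screwdriver:
- red look-alikes at (224,173) and (248,223)
- a dark handle at (270,180), in the left slot
- a dark handle at (331,172), in the right slot

The handle at (270,180) looks oblong and the one at (331,172) round, so I choose (270,180). A close crop will check that, along with measurements.

```bash
python3 - <<'E'
from h import *
import pickle
t=pickle.load(open("top.pkl","rb")); s=pickle.load(open("scene.pkl","rb"))
a=cv2.resize(t["frame"][140:240,205:365],None,fx=5,fy=5,interpolation=cv2.INTER_CUBIC)[:300*2]
b=cv2.resize(s["frame"][120:255,300:400],None,fx=4,fy=4,interpolation=cv2.INTER_CUBIC)
o=np.zeros((560,800,3),np.uint8); a=cv2.resize(a,(440,275)); o[:275,:440]=a; bb=cv2.resize(b,(355,480)); o[:480,442:797]=bb
d=cv2.resize(t["frame"][130:235,395:505],(275,262),interpolation=cv2.INTER_CUBIC); o[280:542,:275]=d
cv2.imwrite("pics/crop1.png",o)
for n,c in(("top",t),("scene",s)):
    P=cloud(c); z=P[...,2]
    def rep(nm,m):
        Q=P[m]; print(n,nm,len(Q),"med",np.median(Q,0).round(4) if len(Q) else"", "min",Q.min(0).round(3) if len(Q) else "","max",Q.max(0).round(3) if len(Q) else "")
    x,y=P[...,0],P[...,1]
    if n=="top":
        for nm,(u0,u1,v0,v1) in dict(sd=(258,285,165,200),nd=(320,342,158,186),red1=(212,238,160,190),red2=(236,262,208,240),cam=(362,400,235,288),bot=(328,352,116,152),bin=(160,210,205,268)).items():
            m=np.zeros(z.shape,bool); m[v0:v1,u0:u1]=1
            Q=P[m&(z>.02)]; zt=np.nanmax(Q[:,2]); rep(nm,m&(z>zt-.008)); rep(nm+"all",m&(z>.02))
        m=np.zeros(z.shape,bool); m[150:215,250:355]=1; m&=(abs(z-.125)<.006)
        Q=P[m][:,:2].astype(np.float32); r=cv2.minAreaRect(Q); print("plate",r,len(Q))
        m=np.zeros(z.shape,bool); m[130:232,398:502]=1; 
        for h in (.05,.08,.11,.14,.16): rep("con%g"%h,m&(abs(z-h)<.004))
E
```

```text
top sd 110 med [0.5758 0.2677 0.2202] min [0.558 0.257 0.217] max [0.593 0.279 0.224]
top sdall 832 med [0.5792 0.2671 0.1252] min [0.541 0.236 0.023] max [0.637 0.313 0.224]
top nd 96 med [0.611  0.1124 0.2119] min [0.597 0.099 0.209] max [0.626 0.125 0.216]
top ndall 603 med [0.6103 0.1129 0.1257] min [0.584 0.082 0.041] max [0.666 0.143 0.216]
top red1 100 med [0.6001 0.3976 0.2001] min [0.588 0.381 0.197] max [0.611 0.415 0.205]
top red1all 296 med [0.5944 0.3929 0.1787] min [0.585 0.38  0.023] max [0.615 0.417 0.205]
top red2 109 med [0.4659 0.3231 0.2001] min [0.451 0.307 0.197] max [0.483 0.34  0.205]
top red2all 235 med [0.4624 0.3165 0.1957] min [0.446 0.301 0.021] max [0.489 0.34  0.205]
top cam 758 med [ 0.3812 -0.0315  0.1502] min [ 0.331 -0.065  0.148] max [0.447 0.003 0.156]
top camall 1237 med [ 0.3841 -0.0276  0.1489] min [ 0.328 -0.066  0.02 ] max [0.449 0.006 0.156]
top bot 74 med [0.7577 0.0906 0.1593] min [0.744 0.079 0.154] max [0.771 0.104 0.162]
top botall 524 med [0.7437 0.0911 0.1052] min [0.726 0.06  0.02 ] max [0.782 0.12  0.162]
top bin 268 med [0.4302 0.5207 0.0695] min [0.35  0.455 0.067] max [0.519 0.591 0.075]
top binall 1067 med [0.4382 0.5392 0.054 ] min [0.35  0.454 0.02 ] max [0.522 0.592 0.075]
plate ((0.6096329092979431, 0.19431260228157043), (0.08696071803569794, 0.2508242428302765), 12.93993091583252) 2227
top con0.05 350 med [ 0.519  -0.1985  0.0496] min [ 0.495 -0.314  0.046] max [ 0.706 -0.093  0.054]
top con0.08 417 med [ 0.5664 -0.2003  0.08  ] min [ 0.54  -0.322  0.076] max [ 0.724 -0.101  0.084]
top con0.11 539 med [ 0.602  -0.2144  0.1099] min [ 0.566 -0.326  0.106] max [ 0.719 -0.109  0.114]
top con0.14 426 med [ 0.6599 -0.2235  0.1397] min [ 0.629 -0.335  0.136] max [ 0.725 -0.116  0.144]
top con0.16 513 med [ 0.6916 -0.2234  0.1599] min [ 0.667 -0.34   0.156] max [ 0.724 -0.123  0.164]
```

View pics/crop1.png

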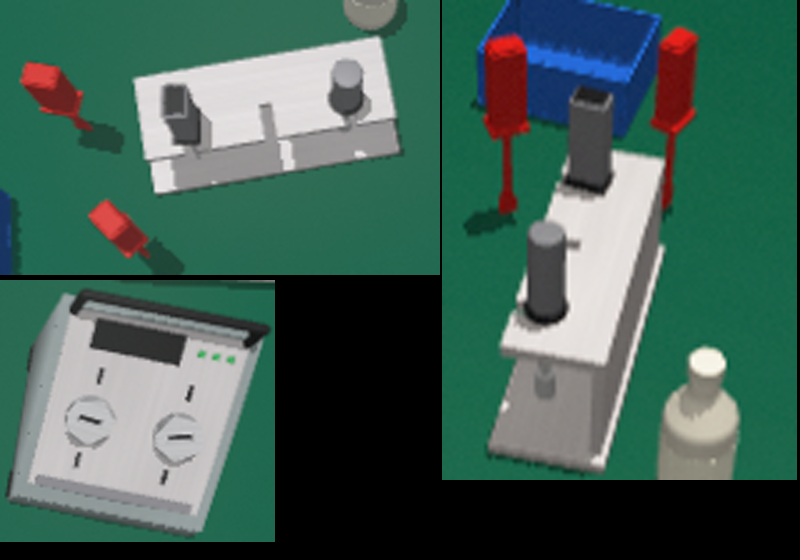

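The crop confirms it: the grey oblong handle at (270,180) hangs in the left slot, the round-handled nut driver is at (331,172), the red ones stand free, and the middle slot is empty. Both console slots lie across the panel. Next I'll work out the first move, to above the screwdriver.

```bash
cat >> h.py <<'E'
def down(head): # tool pointing down, y axis at heading (deg)
    h=np.radians(head); y=np.array([np.cos(h),np.sin(h),0]); z=np.array([0,0,-1.]); return np.c_[np.cross(y,z),y,z]
def rel(p,Rm,W=None):
    W=tcp() if W is None else W
    d=W[:3,:3].T@(np.asarray(p)-W[:3,3])*100; r=R.from_matrix(W[:3,:3].T@Rm).as_rotvec(degrees=True); print("shift cm",d.round(2),"turn",r.round(2))
E
python3 - <<'E'
from h import *
import pickle
t=pickle.load(open("top.pkl","rb")); P=cloud(t); z=P[...,2]
m=np.zeros(z.shape,bool); m[165:200,258:285]=1
print(cv2.minAreaRect(P[m&(z>.214)][:,:2].astype(np.float32)))
print(camera("wrist")["hand_eye"])
rel([.56,.264,.36],down(102.8)); rel([.25,.518,.36],down(64.2))
E
```

```text
((0.57557612657547, 0.26772943139076233), (0.034771595150232315, 0.020461035892367363), 3.9852659702301025)
[[-6.46977199e-05 -9.54574346e-01 -2.97972840e-01  7.62840956e-02]
 [ 9.99999990e-01 -2.46356787e-05 -1.38204316e-04  1.52348993e-04]
 [ 1.24585531e-04 -2.97972846e-01  9.54574339e-01 -1.43100307e-01]
 [ 0.00000000e+00  0.00000000e+00  0.00000000e+00  1.00000000e+00]]
shift cm [-38.96  -9.35 -12.94] turn [ -0.07  -0.04 -38.57]
shift cm [  0.     0.04 -12.94] turn [-0.08 -0.02  0.03]
```

```bash
python3 -m handwheel '[[[1,0,0,-6,0,0,0],[1,-4,-1,-11,0,0,-6],[1,-10,-2,-13,0,0,-12],[1,-16,-4,-13,0,0,-18],[1,-22,-5,-13,0,0,-24],[1,-28,-7,-13,0,0,-31],[1,-34,-8,-13,0,0,-38.6],[1,-39,-9.3,-13,0,0,-38.6],[1,-39,-9.3,-13,0,0,-38.6],[1,-39,-9.3,-13,0,0,-38.6]]]'; python3 - <<'E'
from h import *
import pickle
c=snap("wrist"); pickle.dump(c,open("w1.pkl","wb")); cv2.imwrite("pics/w1.png",c["frame"]); P=cloud(c); z=P[...,2]
print(c["E"][:3,3])
for h,a,b in((.221,.21,.23),(.212,.208,.216),(.125,.121,.129)):
    m=(z>a)&(z<b); n,l,s,ce=cv2.connectedComponentsWithStats(m.astype(np.uint8))
    for i in range(1,n):
        if s[i,4]>300: print(h,s[i],P[l==i].mean(0).round(4),cv2.minAreaRect(P[l==i][:,:2].astype(np.float32)))
E
```

```text
time_s: 1.4
eef_pos: [0.5604, 0.2646, 0.3608]
eef_rot: [-0.001, -0.111, 0.994, 0.0]
wrist_force: [-0.6, 0.5, 0.6]
opening: 1.002
grasp_force: 0.0
[0.48623791 0.24783274 0.50394846]
0.221 [311 188  26  35 762] [0.5751 0.2665 0.2205] ((0.5770329833030701, 0.2668491005897522), (0.03374693915247917, 0.02392086386680603), 4.862433910369873)
0.221 [157 191  28  27 567] [0.6121 0.1115 0.213 ] ((0.6126354932785034, 0.11130049079656601), (0.02793407253921032, 0.02786214090883732), 68.08332061767578)
0.212 [157 190  29  28 612] [0.6117 0.1121 0.2127] ((0.6125579476356506, 0.1112808808684349), (0.028140755370259285, 0.027884379029273987), 72.7720947265625)
0.125 [  0 158  37  67 643] [ 0.6617 -0.1304  0.1247] ((0.6731481552124023, -0.12383221834897995), (0.09250445663928986, 0.041779082268476486), 21.99419593811035)
0.125 [166 165  33  24 484] [0.6041 0.0798 0.1253] ((0.6013666987419128, 0.07839462906122208), (0.027713630348443985, 0.04677745699882507), 39.26738357543945)
0.125 [ 174  165  185   62 8342] [0.6108 0.2022 0.1254] ((0.611308217048645, 0.19199970364570618), (0.08554182201623917, 0.2514234185218811), 12.746098518371582)
```

View pics/w1.png

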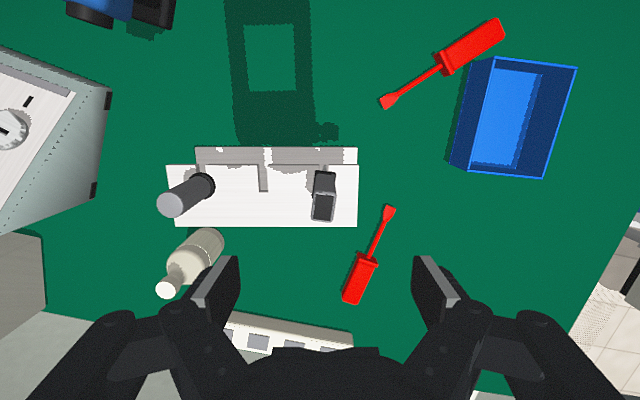

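The wrist view shows the oblong grey handle at (323,205) in the left slot. Its top is at (0.577, 0.267, 0.22), measures 34×24 mm and is yawed about 5°. The nut driver is at (172,203) and the empty middle slot at (263,178). The sizes match the description, so I'll grasp it.

```bash
python3 - <<'E'
from h import *
rel([.577,.267,.163],down(94.9))
E
```

```text
shift cm [-1.71 -0.21 19.81] turn [ 0.02 -0.04  7.97]
```

```bash
python3 -m handwheel '[[[1,-1.7,-0.2,3,0,0,8],[1,-1.7,-0.2,8,0,0,8],[1,-1.7,-0.2,13,0,0,8],[1,-1.7,-0.2,17,0,0,8],[1,-1.7,-0.2,19.8,0,0,8],[1,-1.7,-0.2,19.8,0,0,8],[-1,-1.7,-0.2,19.8,0,0,8],[-1,-1.7,-0.2,19.8,0,0,8],[-1,-1.7,-0.2,19.8,0,0,8],[-1,-1.7,-0.2,19.8,0,0,8]]]'; python3 -m handwheel '[[[-1,0,0,0,0,0,0],[-1,0,0,0,0,0,0]]]';python3 - <<'E'
from h import *
# slide out along rack -x 5 cm, after a 0.4 cm lift
W=tcp(); a=np.radians(12.75); print(status.get_obs()["grasp_force"])
rel(W[:3,3]+[-.055*np.cos(a),-.055*np.sin(a),.005],W[:3,:3])
E
```

```text
time_s: 2.7
eef_pos: [0.5785, 0.2664, 0.1645]
eef_rot: [0.001, -0.042, 0.999, 0.0]
wrist_force: [0.4, -1.2, 1.9]
opening: 0.274
grasp_force: 59.1
time_s: 2.95
eef_pos: [0.5785, 0.2665, 0.1645]
eef_rot: [0.001, -0.042, 0.999, 0.0]
wrist_force: [-0.6, 0.7, 6.3]
opening: 0.273
grasp_force: 59.2
59.1540652513504
shift cm [ 5.45 -0.76 -0.51] turn [0. 0. 0.]
```

```bash
python3 -m handwheel '[[[-1,0,0,-0.5,0,0,0],[-1,1.8,-0.25,-0.5,0,0,0],[-1,3.6,-0.5,-0.5,0,0,0],[-1,5.5,-0.75,-0.5,0,0,0],[-1,5.5,-0.75,-0.5,0,0,0],[-1,5.5,-0.75,-5,0,0,0],[-1,5.5,-0.75,-10,0,0,0],[-1,5.5,-0.75,-15,0,0,0],[-1,5.5,-0.75,-18,0,0,0]]]'; python3 - <<'E'
from h import *
import pickle
t=pickle.load(open("top.pkl","rb")); P=cloud(t)
# panel plane & rotor faces
m=np.zeros(P.shape[:2],bool); m[150:222,408:492]=1; m&=np.isfinite(P[...,2])
Q=P[m]; best=None; rng=np.random.default_rng(0)
for _ in range(400):
    a,b,c=Q[rng.choice(len(Q),3,False)]; n=np.cross(b-a,c-a); n/=np.linalg.norm(n)+1e-12; n*=np.sign(n[2])
    k=(abs((Q-a)@n)<.0025).sum()
    if best is None or k>best[0]: best=(k,n,a)
k,n,a=best; I=Q[abs((Q-a)@n)<.0025]; c0=I.mean(0); n=np.linalg.svd(I-c0)[2][2]; n*=np.sign(n[2])
print("normal",n,"tilt",np.degrees(np.arccos(n[2])),"yaw",np.degrees(np.arctan2(-n[1],-n[0])),k,len(Q))
h=(P-c0)@n; f=m&(abs(h-.016)<.005); N,l,s,_=cv2.connectedComponentsWithStats(f.astype(np.uint8))
for i in range(1,N):
    if s[i,4]>40: print(s[i],P[l==i].mean(0).round(4),h[l==i].mean())
E
```

```text
time_s: 4.08
eef_pos: [0.525, 0.2544, 0.3467]
eef_rot: [0.002, -0.042, 0.999, 0.0]
wrist_force: [0.7, -0.5, -1.4]
opening: 0.271
grasp_force: 58.9
normal [-0.52437412  0.08194435  0.84753578] tilt 32.055349466698054 yaw -8.881821163343886 3693 6028
[422 177  19  19 250] [ 0.5989 -0.1652  0.1142] 0.015005035414261162
[457 184  20  19 262] [ 0.5836 -0.2635  0.1138] 0.014699490571620668
```

```bash
cat >> h.py <<'E'
N=np.array([-.5244,.0819,.8475]); N/=np.linalg.norm(N)
YC=np.array([np.sin(np.radians(8.85)),np.cos(np.radians(8.85)),0]); YC-=N*(N@YC); YC/=np.linalg.norm(YC); UP=np.cross(YC,N) # uphill
# panel-frame tool: y uphill, z into panel, turned by a deg about tool z
def pan(a=0): 
    return np.c_[np.cross(UP,-N),UP,-N]@R.from_rotvec([0,0,np.radians(a)]).as_matrix()
SEL=dict(L=np.array([.599,-.165,.114]),Rr=np.array([.584,-.2635,.114]))
E
python3 - <<'E'
from h import *
W=tcp(); print(UP)
rel([.48,-.148,.39],down(-8.9))
W2=np.eye(4); W2[:3,:3]=down(-8.9); W2[:3,3]=[.48,-.148,.39]
rel(SEL["L"]+N*.2045,pan(),W2)
E
```

```text
[ 0.83742719 -0.13038899  0.53076776]
shift cm [  7.85 -39.72  -4.39] turn [  0.24   0.14 103.71]
shift cm [ 0.16  1.17 10.27] turn [-32.06   0.    -0.04]
```

```bash
python3 -m handwheel '[[[-1,1,-3,-4.4,0,0,10.4],[-1,2,-7,-4.4,0,0,20.8],[-1,2.5,-11,-4.4,0,0,31.2],[-1,3.5,-16,-4.4,0,0,41.6],[-1,4,-20,-4.4,0,0,52],[-1,5,-24,-4.4,0,0,62.4],[-1,5.5,-28,-4.4,0,0,72.8],[-1,6.5,-32,-4.4,0,0,83.2],[-1,7.2,-36,-4.4,0,0,93.6],[-1,7.9,-39.7,-4.4,0,0,103.7]]]'; python3 -m handwheel '[[[-1,0,0.2,2,-9,0,0],[-1,0,0.5,4.5,-18,0,0],[-1,0,0.9,7.5,-27,0,0],[-1,0.2,1.2,10.2,-32,0,0],[-1,0.2,1.2,10.2,-32,0,0],[-1,0.2,1.2,10.2,-32,0,0]]]'; python3 - <<'E'
from h import *
import pickle
c=snap("wrist"); pickle.dump(c,open("w2.pkl","wb")); cv2.imwrite("pics/w2.png",c["frame"]); rel(SEL["L"]+N*.2045,pan())
W=tcp(); print("q",status.get_obs()["q"]); print(proj(c,[SEL["L"],SEL["Rr"],W[:3,3]+W[:3,2]*.1445]))
E
```

```text
time_s: 5.32
eef_pos: [0.4785, -0.1499, 0.3875]
eef_rot: [0.0, 0.762, 0.648, 0.0]
wrist_force: [-0.3, -0.5, -0.6]
opening: 0.276
grasp_force: 59.2
time_s: 6.08
eef_pos: [0.4916, -0.149, 0.2878]
eef_rot: [0.21, 0.73, 0.625, 0.179]
wrist_force: [0.4, -0.2, -0.5]
opening: 0.278
grasp_force: 59.4
shift cm [ 0.08 -0.08  0.07] turn [0.07 0.09 0.05]
q [-0.70736438 -0.40010871  2.1153007   0.34500829  0.96341936 -0.68441913]
[[324.82471415 175.80907625]
 [325.04651769 250.93942423]
 [325.71913076 189.75047579]]
```

View pics/w2.png

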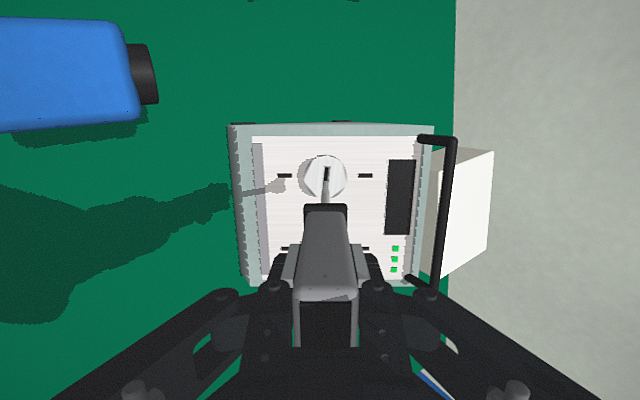

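The wrist view shows the left rotor at (323,177), with index bars at (284,176) and (365,176). Its slot is dark near (327,173), and the blade hangs in front of it. I'll take closer crops from three cameras in one picture, with projected marks.

```bash
python3 - <<'E'
from h import *
import pickle
W=tcp(); o=np.zeros((600,800,3),np.uint8)
C={n:snap(n) for n in("wrist","top","scene")}; pickle.dump(C,open("C1.pkl","wb"))
tip=W[:3,3]+W[:3,2]*.1445
for i,(n,(u,v),w) in enumerate((("wrist",(325,180),36),("top",(435,190),28),("scene",(270,285),28))):
    c=C[n]; f=c["frame"]; x0,y0=u-w,v-w*3//4; g=f[y0:y0+w*3//2,x0:x0+2*w]; S=400/(2*w); g=cv2.resize(g,(400,300),interpolation=cv2.INTER_CUBIC)
    o[(i//2)*300:(i//2)*300+300,(i%2)*400:(i%2)*400+400]=g; print(n,"origin",x0,y0,"scale",S,"tip",proj(c,tip).round(1),"L",proj(c,SEL["L"]).round(1),"R",proj(c,SEL["Rr"]).round(1))
cv2.imwrite("pics/c2.png",o)
E
```

```text
wrist origin 289 153 scale 5.555555555555555 tip [[325.  189.6]] L [[324.1 175.7]] R [[324.4 250.8]]
top origin 407 169 scale 7.142857142857143 tip [[434.6 192.5]] L [[430.8 186.1]] R [[466.4 193.1]]
scene origin 242 264 scale 7.142857142857143 tip [[263.1 260.1]] L [[274.8 278. ]] R [[248.8 305.5]]
```

View pics/c2.png

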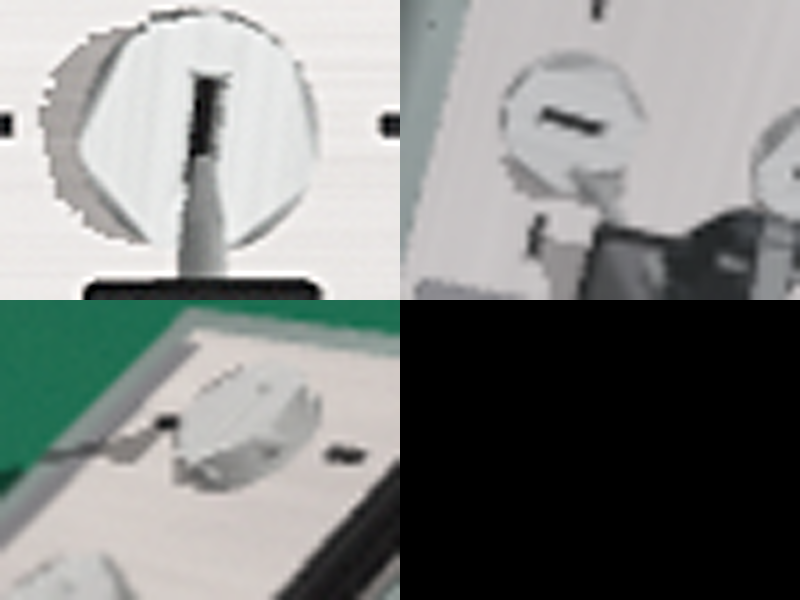

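The wrist crop shows the left slot dark from about (210,75) to (202,150) in the crop. It leans about 5° from tool x, and the edge-on blade sits at crop x≈202. I'll intersect the dark slot pixels with the face plane for numbers.

```bash
cat >> h.py <<'E'
def ray(c,uv,P0,n=N):
    p=cv2.undistortPoints(np.asarray(uv,float).reshape(-1,1,2),c["K"],c["D"]).reshape(-1,2)
    d=np.c_[p,np.ones(len(p))]@c["E"][:3,:3].T; o=c["E"][:3,3]; s=((P0-o)@n)/(d@n); return o+d*s[:,None]
def slot(c,P0,thr=90,rad=.017):
    g=cv2.cvtColor(c["frame"],cv2.COLOR_BGR2GRAY).astype(float)
    v,u=np.mgrid[:400,:640]; Q=ray(c,np.stack([u,v],-1).reshape(-1,2),P0)-P0
    a=Q@YC; b=Q@UP; m=np.hypot(a,b)<rad; w=np.clip(thr+60-g.ravel(),0,80)*m
    w/=w.sum(); A=np.c_[a,b]; mu=w@A; S=(A-mu).T@((A-mu)*w[:,None]); e,V=np.linalg.eigh(S); d=V[:,1]*np.sign(V[0,1])
    print("centre off (YC,UP) mm",(mu*1e3).round(2),"slot dir deg from YC to UP",np.degrees(np.arctan2(d[1],d[0])).round(1),"sd mm",(np.sqrt(e)*1e3).round(2),"n",(w>0).sum())
E
python3 - <<'E'
from h import *
import pickle
t=pickle.load(open("top.pkl","rb")); C=pickle.load(open("C1.pkl","rb"))
for k in SEL: slot(t,SEL[k])
# wrist: dark rows
c=C["wrist"]; g=cv2.cvtColor(c["frame"],cv2.COLOR_BGR2GRAY); pts=[]
for v in range(164,194,2):
    r=g[v,316:334].astype(float); w=np.clip(150-r,0,100); print(v,r.min(),(w@np.arange(316,334)/max(w.sum(),1)).round(2),w.sum().round(), end=" | ")
    if v<181 and w.sum()>100: pts.append([w@np.arange(316,334)/w.sum(),v])
Q=ray(c,pts,SEL["L"]); W=tcp(); q=(Q-W[:3,3])@W[:3,:3]; print("\nslot in tool xy mm",(q*1e3).round(1).tolist())
E
```

```text
centre off (YC,UP) mm [0.85 1.24] slot dir deg from YC to UP 5.5 sd mm [1.43 6.93] n 20
centre off (YC,UP) mm [-0.8   1.69] slot dir deg from YC to UP -15.1 sd mm [1.39 6.72] n 19
164 226.0 0.0 0.0 | 166 132.0 324.0 18.0 | 168 28.0 326.01 477.0 | 170 27.0 325.56 392.0 | 172 11.0 325.56 397.0 | 174 27.0 325.38 390.0 | 176 27.0 324.9 390.0 | 178 25.0 324.56 392.0 | 180 14.0 324.54 393.0 | 182 67.0 323.22 139.0 | 184 84.0 323.01 169.0 | 186 109.0 323.61 71.0 | 188 114.0 323.74 65.0 | 190 118.0 323.56 100.0 | 192 105.0 323.39 124.0 | 
slot in tool xy mm [[9.8, 2.2, 204.5], [7.4, 1.7, 204.5], [5.0, 1.7, 204.5], [2.5, 1.5, 204.5], [0.1, 0.9, 204.5], [-2.4, 0.5, 204.5], [-4.8, 0.4, 204.5]]
```

Left slot: lean about +6°, centre about 1 mm to tool +y. Right slot: lean about −15°. I'll insert into the left one now, checking the force.

```bash
python3 -m handwheel '[[[-1,0,0.1,1,0,0,6],[-1,0,0.1,4,0,0,6],[-1,0,0.1,5.4,0,0,6],[-1,0,0.1,5.8,0,0,6],[-1,0,0.1,6.2,0,0,6],[-1,0,0.1,6.5,0,0,6],[-1,0,0.1,6.7,0,0,6],[-1,0,0.1,6.7,0,0,6]]]'; python3 - <<'E'
from h import *
W=tcp(); f=status.get_obs()["wrist_force"]; print("force tool",(W[:3,:3].T@f).round(1)); rel(SEL["L"]+N*.1445,pan(6))
E
```

```text
time_s: 7.28
eef_pos: [0.5268, -0.1538, 0.2298]
eef_rot: [0.201, 0.762, 0.586, 0.19]
wrist_force: [2.2, -1.2, -0.2]
opening: 0.271
grasp_force: 59.4
force tool [-0.7  1.9  1.4]
shift cm [ 0.01  0.04 -0.76] turn [ 0.04  0.03 -0.02]
```

Seated: the tip is about 7.6 mm below the face with little force. Turning the left selector.

```bash
python3 -m handwheel '[[[-1,0,0,0.1,0,0,10],[-1,0,0,0.1,0,0,20],[-1,0,0,0.1,0,0,30],[-1,0,0,0.1,0,0,40],[-1,0,0,0.1,0,0,50],[-1,0,0,0.1,0,0,60],[-1,0,0,0.1,0,0,70],[-1,0,0,0.1,0,0,80],[-1,0,0,0.1,0,0,88],[-1,0,0,0.1,0,0,88]]]'; python3 - <<'E'
from h import *
W=tcp(); o=status.get_obs(); print("force tool",(W[:3,:3].T@o["wrist_force"]).round(1),"torque",(W[:3,:3].T@o["torque"]).round(2)); rel(SEL["L"]+N*.1445,pan(94))
c=snap("top"); cv2.imwrite("pics/t3.png",c["frame"])
E
```

```text
time_s: 8.52
eef_pos: [0.5278, -0.1549, 0.2298]
eef_rot: [0.013, 0.955, -0.107, 0.277]
wrist_force: [1.6, -3.9, 1.7]
opening: 0.274
grasp_force: 59.7
force tool [ 3.   3.4 -0.3] torque [-0.93  0.78 -0.07]
shift cm [-0.06 -0.1  -0.82] turn [ 0.14 -0.16  0.08]
```

```bash
python3 -m handwheel '[[[-1,0,0,0,0,0,2],[-1,0,0,0,0,0,2],[-1,0,0,0,0,0,-4],[-1,0,0,-0.5,0,0,-4],[-1,0,0,-1.5,0,0,-4],[-1,0,0,-4,0,0,-4],[-1,0,0,-6.5,0,0,-4],[-1,0,0,-6.5,0,0,-4]]]'; python3 - <<'E'
from h import *
import pickle
o=np.zeros((600,800,3),np.uint8)
C={n:snap(n) for n in("wrist","top","scene")}; pickle.dump(C,open("C2.pkl","wb"))
for i,n in enumerate(C):
    c=C[n]; u,v=proj(c,SEL["L"])[0].astype(int); w=32; x0,y0=u-w,v-w*3//4; print(n,x0,y0)
    o[(i//2)*300:(i//2)*300+300,(i%2)*400:(i%2)*400+400]=cv2.resize(c["frame"][y0:y0+48,x0:x0+64],(400,300),interpolation=cv2.INTER_CUBIC)
o[300:,400:]=cv2.resize(C["wrist"]["frame"],(400,300),interpolation=cv2.INTER_AREA)
cv2.imwrite("pics/c3.png",o); slot(C["top"],SEL["L"]); rel(SEL["L"]+N*.2045,pan(90))
E
```

```text
time_s: 9.57
eef_pos: [0.4926, -0.1477, 0.2841]
eef_rot: [0.021, 0.958, -0.074, 0.275]
wrist_force: [0.3, -0.6, -1.6]
opening: 0.273
grasp_force: 60.0
wrist 293 152
top 398 162
scene 242 254
centre off (YC,UP) mm [0.6  1.15] slot dir deg from YC to UP 86.1 sd mm [1.53 6.86] n 22
shift cm [ 0.25  0.08 -0.51] turn [-0.09  0.19 -0.04]
```

View pics/c3.png

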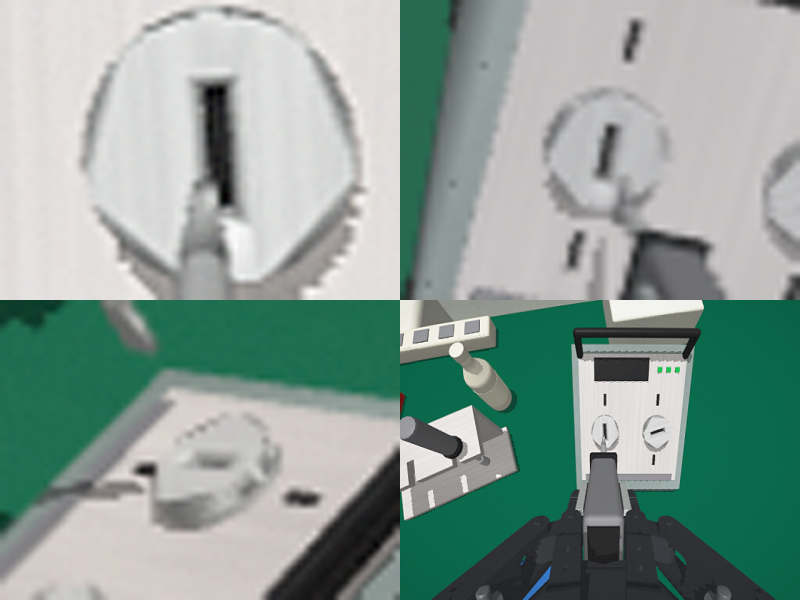

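The picture shows the left slot nearly upright, 4–5° short (wrist crop: slot from (213,80) to (225,205); bars vertical). I'll insert again, turn a little further, and measure.

```bash
python3 -m handwheel '[[[-1,0.1,0,4,0,0,-1],[-1,0.1,0,5.3,0,0,-1],[-1,0.1,0,5.8,0,0,-1],[-1,0.1,0,6.2,0,0,-1],[-1,0.1,0,6.4,0,0,-1],[-1,0.1,0,6.4,0,0,5],[-1,0.1,0,6.4,0,0,10],[-1,0.1,0,6.4,0,0,10.5],[-1,0.1,0,6.4,0,0,10.5]]]'; python3 - <<'E'
from h import *
W=tcp(); o=status.get_obs(); print("force tool",(W[:3,:3].T@o["wrist_force"]).round(1),"torque",(W[:3,:3].T@o["torque"]).round(2)); rel(SEL["L"]+N*.1445,pan(100))
E
python3 -m handwheel '[[[-1,0,0,0,0,0,-8],[-1,0,0,-0.5,0,0,-10],[-1,0,0,-1.5,0,0,-10],[-1,0,0,-4,0,0,-10],[-1,0,0,-6.4,0,0,-10],[-1,0,0,-6.4,0,0,-10]]]'; cat >> h.py <<'E'
def wslot(c,name,a0): # slot direction from the wrist picture, dark rows, in panel axes
    g=cv2.cvtColor(c["frame"],cv2.COLOR_BGR2GRAY).astype(float); u0,v0=proj(c,SEL[name])[0].astype(int); pts=[]
    for v in range(v0-13,v0+4):
        w=np.clip(110-g[v,u0-9:u0+10],0,100)
        if 150<w.sum()<900: pts.append([w@np.arange(u0-9,u0+10)/w.sum(),v])
    Q=ray(c,pts,SEL[name])-SEL[name]; A=np.c_[Q@YC,Q@UP]*1e3; l=cv2.fitLine(A.astype(np.float32),cv2.DIST_HUBER,0,.01,.01).ravel()
    print(name,len(A),"ends",A[0].round(1),A[-1].round(1),"angle YC->UP",np.degrees(np.arctan2(l[1],l[0])).round(1))
E
python3 - <<'E'
from h import *
import pickle
C=pickle.load(open("C2.pkl","rb")); wslot(C["wrist"],"L",90)
C={n:snap(n) for n in("wrist","top")}; pickle.dump(C,open("C3.pkl","wb"))
wslot(C["wrist"],"L",90); slot(C["top"],SEL["L"]); rel(SEL["L"]+N*.2045,pan(90))
E
```

```text
time_s: 10.85
eef_pos: [0.5275, -0.1545, 0.2303]
eef_rot: [-0.003, 0.947, -0.161, 0.276]
wrist_force: [-0.4, -5.7, -1.8]
opening: 0.271
grasp_force: 59.7
force tool [0.6 5.7 1.8] torque [-1.59  0.01 -0.13]
shift cm [-0.06 -0.06 -0.75] turn [ 0.1  -0.05 -0.41]
time_s: 11.6
eef_pos: [0.494, -0.1484, 0.2862]
eef_rot: [0.021, 0.958, -0.079, 0.277]
wrist_force: [-0.4, 0.4, -0.8]
opening: 0.274
grasp_force: 60.1
L 14 ends [-1.2 12.3] [-2.4 -3.3] angle YC->UP 85.8
L 13 ends [-1.7 12.7] [-1.9 -1.8] angle YC->UP -89.9
centre off (YC,UP) mm [0.52 1.17] slot dir deg from YC to UP 88.2 sd mm [1.7  6.88] n 23
shift cm [ 0.03  0.05 -0.4 ] turn [-0.02  0.04 -0.55]
```

Left slot now measures 88–90°, which is good. Next is the right selector: moving to standoff, turned to 167° (a half turn of the blade is equivalent).

```bash
cat >> h.py <<'E'
SEL["Rr"]=SEL["Rr"]-.0008*YC+.0015*UP
E
python3 - <<'E'
from h import *
rel(SEL["Rr"]+N*.2045,pan(167))
E
```

```text
shift cm [ 0.31 10.09 -0.39] turn [1.000e-02 5.000e-02 7.645e+01]
```

```bash
python3 -m handwheel '[[[-1,0,1.5,-0.4,0,0,10],[-1,0.1,3,-0.4,0,0,20],[-1,0.1,4.5,-0.4,0,0,30],[-1,0.2,6,-0.4,0,0,40],[-1,0.3,7.5,-0.4,0,0,50],[-1,0.3,8.5,-0.4,0,0,60],[-1,0.3,9.5,-0.4,0,0,70],[-1,0.3,10.1,-0.4,0,0,76.5],[-1,0.3,10.1,-0.4,0,0,76.5]]]'; python3 - <<'E'
from h import *
import pickle
C={n:snap(n) for n in("wrist","top")}; pickle.dump(C,open("C4.pkl","wb")); c=C["wrist"]; rel(SEL["Rr"]+N*.2045,pan(167))
wslot(c,"Rr",0); slot(C["top"],SEL["Rr"])
u,v=proj(c,SEL["Rr"])[0].astype(int); print(u,v,status.get_obs()["q"]); W=tcp(); print(proj(c,W[:3,3]+W[:3,2]*.1445))
o=np.hstack([cv2.resize(c["frame"][v-24:v+24,u-32:u+32],(400,300),interpolation=cv2.INTER_CUBIC),cv2.resize(c["frame"],(400,300),interpolation=cv2.INTER_AREA)]); cv2.imwrite("pics/c4.png",o)
E
```

```text
time_s: 12.82
eef_pos: [0.4777, -0.248, 0.2869]
eef_rot: [-0.155, 0.704, -0.655, 0.227]
wrist_force: [-0.7, 0.7, -1.5]
opening: 0.275
grasp_force: 60.0
shift cm [ 0.02 -0.05 -0.06] turn [0.11 0.11 0.07]
Rr 15 ends [-13.5   2.5] [ 2.8 -2.2] angle YC->UP -15.6
centre off (YC,UP) mm [0.04 0.18] slot dir deg from YC to UP -14.9 sd mm [1.4  6.77] n 20
324 176 [-0.93330691 -0.29615293  2.04357161  0.45063797  1.02525829  1.96993632]
[[324.83321023 189.67662274]]
```

View pics/c4.png

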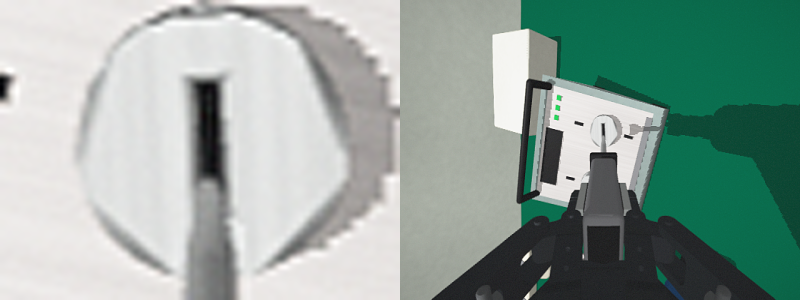

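The crop shows the blade (crop (210,190)) in line with the right slot ((205,85) to (210,180)). Inserting and turning anticlockwise.

```bash
python3 -m handwheel '[[[-1,0,0.05,3,0,0,-1],[-1,0,0.05,5,0,0,-1],[-1,0,0.05,5.6,0,0,-1],[-1,0,0.05,6,0,0,-1],[-1,0,0.05,6.3,0,0,-1],[-1,0,0.05,6.6,0,0,-1],[-1,0,0.05,6.7,0,0,-1]]]'; python3 - <<'E'
from h import *
W=tcp(); f=status.get_obs()["wrist_force"]; print("force tool",(W[:3,:3].T@f).round(1)); rel(SEL["Rr"]+N*.1445,pan(166))
E
```

```text
time_s: 13.8
eef_pos: [0.5124, -0.2538, 0.2313]
eef_rot: [-0.152, 0.709, -0.649, 0.23]
wrist_force: [-0.9, 0.9, -0.8]
opening: 0.275
grasp_force: 60.1
force tool [-1.1  1.1  0.1]
shift cm [-0.05 -0.06 -0.67] turn [ 0.06  0.   -0.01]
```

```bash
python3 -m handwheel '[[[-1,0,0,0.1,0,0,-10],[-1,0,0,0.1,0,0,-20],[-1,0,0,0.1,0,0,-30],[-1,0,0,0.1,0,0,-40],[-1,0,0,0.1,0,0,-50],[-1,0,0,0.1,0,0,-60],[-1,0,0,0.1,0,0,-70],[-1,0,0,0.1,0,0,-80],[-1,0,0,0.1,0,0,-80],[-1,0,0,0.1,0,0,-80]]]'; python3 - <<'E'
from h import *
W=tcp(); o=status.get_obs(); print("force tool",(W[:3,:3].T@o["wrist_force"]).round(1),"torque",(W[:3,:3].T@o["torque"]).round(2)); rel(SEL["Rr"]+N*.1445,pan(86))
E
python3 -m handwheel '[[[-1,0,0,0,0,0,4],[-1,0,0,-0.5,0,0,4],[-1,0,0,-1.5,0,0,4],[-1,0,0,-4,0,0,4],[-1,0,0,-6.5,0,0,4],[-1,0,0,-6.5,0,0,4]]]'
python3 - <<'E'
from h import *
import pickle
C={n:snap(n) for n in("wrist","top")}; pickle.dump(C,open("C5.pkl","wb"))
wslot(C["wrist"],"Rr",90); slot(C["top"],SEL["Rr"]); slot(C["top"],SEL["L"]);rel(SEL["Rr"]+N*.2045,pan(90))
E
```

```text
time_s: 15.05
eef_pos: [0.5128, -0.2542, 0.2304]
eef_rot: [0.031, 0.96, -0.043, 0.274]
wrist_force: [-3.2, -2.5, -0.9]
opening: 0.274
grasp_force: 60.1
force tool [-3.1  2.7 -0.7] torque [-0.92 -1.24  0.12]
shift cm [ 0.06 -0.1  -0.77] turn [ 0.05  0.07 -0.2 ]
time_s: 15.8
eef_pos: [0.4794, -0.2491, 0.2883]
eef_rot: [0.023, 0.958, -0.074, 0.277]
wrist_force: [-0.4, -0.3, -0.8]
opening: 0.276
grasp_force: 60.1
Rr 11 ends [-2.4 10.4] [-1.  -1.8] angle YC->UP -83.5
centre off (YC,UP) mm [ 1.65 -0.01] slot dir deg from YC to UP -84.5 sd mm [1.52 7.26] n 23
centre off (YC,UP) mm [0.58 1.22] slot dir deg from YC to UP 89.2 sd mm [1.44 6.87] n 22
shift cm [ 0.02 -0.04 -0.28] turn [ 0.01  0.02 -0.01]
```

About 6° short on the right. Repeating with 6° more.

```bash
python3 -m handwheel '[[[-1,0,-0.05,4,0,0,4],[-1,0,-0.05,5.3,0,0,4],[-1,0,-0.05,5.8,0,0,4],[-1,0,-0.05,6.2,0,0,4],[-1,0,-0.05,6.4,0,0,4],[-1,0,-0.05,6.4,0,0,-4],[-1,0,-0.05,6.4,0,0,-10],[-1,0,-0.05,6.4,0,0,-10],[-1,0,-0.05,6.4,0,0,-10]]]'; python3 - <<'E'
from h import *
W=tcp(); o=status.get_obs(); print("force tool",(W[:3,:3].T@o["wrist_force"]).round(1),"torque",(W[:3,:3].T@o["torque"]).round(2)); rel(SEL["Rr"]+N*.1445,pan(80))
E
python3 -m handwheel '[[[-1,0,0,0,0,0,10],[-1,0,0,-0.5,0,0,10],[-1,0,0,-1.5,0,0,10],[-1,0,0,-4,0,0,10],[-1,0,0,-6.5,0,0,10],[-1,0,0,-6.5,0,0,10]]]'
python3 - <<'E'
from h import *
import pickle
C={n:snap(n) for n in("wrist","top")}; pickle.dump(C,open("C6.pkl","wb"))
wslot(C["wrist"],"Rr",90); slot(C["top"],SEL["Rr"]); slot(C["top"],SEL["L"]);rel(SEL["Rr"]+N*.2045,pan(90))
f=C["wrist"]["frame"]; cv2.imwrite("pics/c6.png",cv2.resize(f[110:250,210:430],(800,509),interpolation=cv2.INTER_CUBIC))
E
```

```text
time_s: 17.02
eef_pos: [0.5127, -0.2541, 0.232]
eef_rot: [0.046, 0.961, 0.008, 0.272]
wrist_force: [0.4, -3.7, -1.4]
opening: 0.276
grasp_force: 59.7
force tool [-0.5  3.5  1.7] torque [-1.16 -0.41  0.06]
shift cm [-0.   -0.09 -0.63] turn [ 0.11  0.   -0.12]
time_s: 17.77
eef_pos: [0.4787, -0.2484, 0.2888]
eef_rot: [0.023, 0.958, -0.073, 0.276]
wrist_force: [0.5, 0.2, -0.8]
opening: 0.273
grasp_force: 60.1
Rr 12 ends [-1.6 10.9] [-1.3 -2.5] angle YC->UP -88.5
centre off (YC,UP) mm [1.65 0.03] slot dir deg from YC to UP -87.7 sd mm [1.6  7.07] n 24
centre off (YC,UP) mm [0.59 1.21] slot dir deg from YC to UP 89.2 sd mm [1.45 6.86] n 22
shift cm [ 0.05  0.02 -0.19] turn [-0.    0.04  0.04]
```

View pics/c6.png

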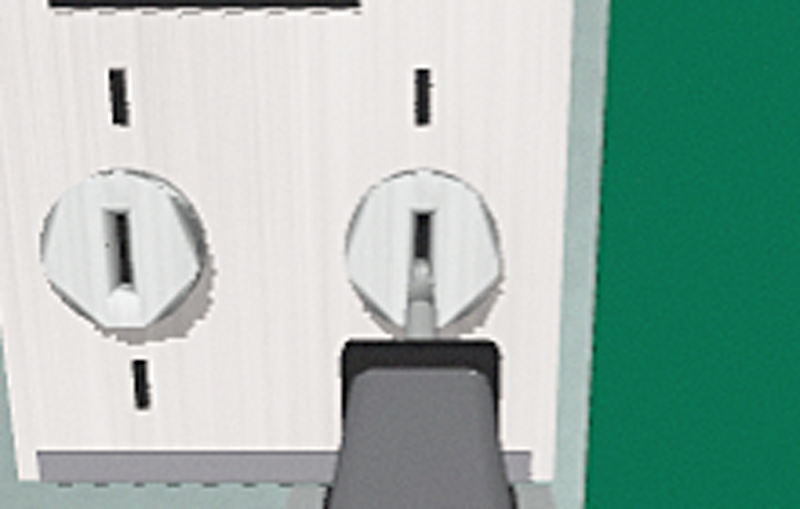

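Both slots line up with their index bars (left at crop (121,245), right at (422,235), bars at (118,97), (141,385) and (422,97)). Now back to the rack's left slot, reversing the exit path.

```bash
python3 - <<'E'
from h import *
rel([.44,-.17,.39],down(-80))
W2=np.eye(4); W2[:3,:3]=down(-80); W2[:3,3]=[.44,-.17,.39]
rel([.519,.253,.37],down(-80),W2)
E
```

```text
shift cm [  1.27  -7.08 -11.45] turn [  5.29 -31.72 -18.32]
shift cm [ 15.13 -40.29   2.  ] turn [0. 0. 0.]
```

```bash
python3 -m handwheel '[[[-1,0,0,-5,0,0,0],[-1,0.3,-1.8,-7,1.3,-7.9,-4.6],[-1,0.6,-3.5,-9,2.6,-15.9,-9.2],[-1,0.9,-5.3,-10.5,4,-23.8,-13.7],[-1,1.3,-7.1,-11.5,5.3,-31.7,-18.3],[-1,1.3,-7.1,-11.5,5.3,-31.7,-18.3]]]'; python3 -m handwheel '[[[-1,2,-5,1,0,0,0],[-1,4,-10,2,0,0,0],[-1,6,-15.5,2,0,0,0],[-1,8,-21,2,0,0,0],[-1,10,-26.5,2,0,0,0],[-1,12,-32,2,0,0,0],[-1,14,-37,2,0,0,0],[-1,15.1,-40.3,2,0,0,0],[-1,15.1,-40.3,2,0,0,0],[-1,15.1,-40.3,2,0,0,0]]]'; python3 - <<'E'
from h import *
import pickle
rel([.519,.253,.37],down(-80)); rel([.519,.253,.1705],down(-80)); W=tcp()
C={n:snap(n) for n in("wrist","top","scene")}; pickle.dump(C,open("C7.pkl","wb")); print(status.get_obs()["q"])
c=C["wrist"]; sdo=W[:3,3]+W[:3,2]*.0395; tip=W[:3,3]+W[:3,2]*.1445
Z=[np.clip(cv2.resize(C[n]["frame"][v:v+90,u:u+120],(400,300),interpolation=cv2.INTER_CUBIC),0,255) for n,u,v in(("wrist",260,150),("top",220,140),("scene",270,90))]
cv2.imwrite("pics/c7.png",np.vstack([np.hstack(Z[:2]),np.hstack([Z[2],cv2.resize(c["frame"],(400,300))])]))
a=np.radians(12.75); X=np.array([np.cos(a),np.sin(a),0]); Y=np.array([-np.sin(a),np.cos(a),0]); s0=np.array([.5785,.2665,.125])
for n in C: print(n,"tip",proj(C[n],tip).round(1).tolist(),"o",proj(C[n],sdo).round(1).tolist(),"slot",proj(C[n],[s0,s0-.028*X]).round(1).tolist())
E
```

```text
time_s: 18.62
eef_pos: [0.442, -0.1688, 0.3898]
eef_rot: [-0.001, 0.996, 0.089, -0.0]
wrist_force: [0.2, -0.9, -1.6]
opening: 0.272
grasp_force: 60.1
time_s: 19.88
eef_pos: [0.5192, 0.252, 0.37]
eef_rot: [-0.0, 0.996, 0.086, -0.0]
wrist_force: [0.2, -0.1, -1.2]
opening: 0.277
grasp_force: 60.0
shift cm [ 0.   -0.11  0.  ] turn [-0.06  0.05 -0.12]
shift cm [ 0.02 -0.09 19.95] turn [-0.06  0.05 -0.12]
[2.45095494e-01 1.06685351e-01 1.41308637e+00 9.13749368e-04
 1.62125666e+00 1.64450387e+00]
wrist tip [[325.3, 189.4]] o [[325.3, 229.9]] slot [[322.2, 122.4], [323.3, 144.7]]
top tip [[272.3, 198.2]] o [[266.4, 187.5]] slot [[273.2, 184.9], [274.7, 194.8]]
scene tip [[321.1, 141.9]] o [[321.0, 112.4]] slot [[340.6, 170.3], [331.8, 168.9]]
```

View pics/c7.png

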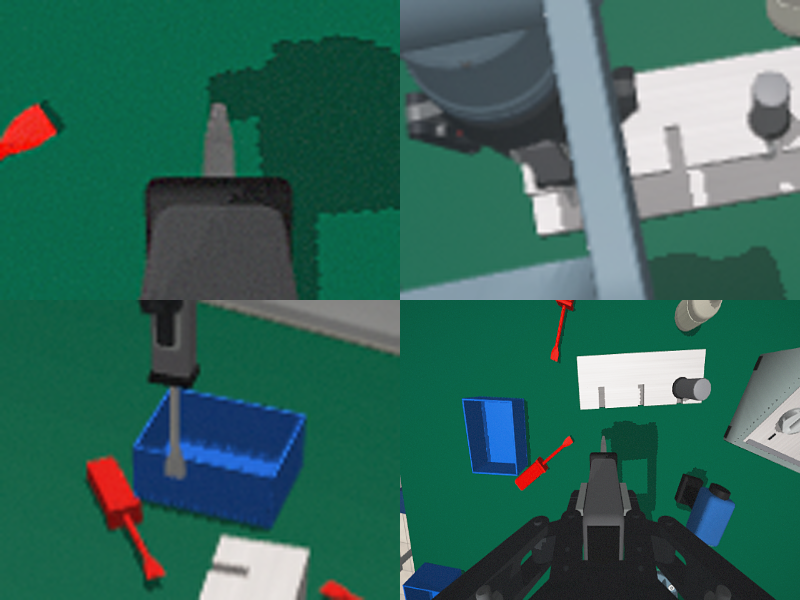

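The views show the screwdriver upright in front of the left slot. In the wrist view the slot mouth is near (323,127–145), where it was predicted. I'll lower and slide in, well off the red one at top-view (248,223).

```bash
python3 -m handwheel '[[[-1,0,-0.1,5,0,0,0],[-1,0,-0.1,10,0,0,0],[-1,0,-0.1,15,0,0,0],[-1,0,-0.1,18,0,0,0],[-1,0,-0.1,19.6,0,0,0],[-1,0,-0.1,19.6,0,0,0],[-1,1.5,-0.15,19.6,0,0,0],[-1,3,-0.2,19.6,0,0,0],[-1,3,-0.2,19.6,0,0,0]]]'; python3 - <<'E'
from h import *
print(status.get_obs()["wrist_force"].round(1)); rel([.5785,.2665,.1645],down(-80))
E
```

```text
time_s: 21.15
eef_pos: [0.5505, 0.2605, 0.1773]
eef_rot: [-0.001, 0.996, 0.086, 0.002]
wrist_force: [0.2, -0.1, -1.0]
opening: 0.276
grasp_force: 60.0
[ 0.2 -0.1 -1. ]
shift cm [ 2.86 -0.11  1.29] turn [-0.06 -0.23 -0.09]
```

```bash
python3 -m handwheel '[[[-1,1.4,-0.05,0,0,0,0],[-1,2.8,-0.1,0,0,0,0],[-1,2.8,-0.1,0.4,0,0,0],[-1,2.8,-0.1,0.8,0,0,0],[-1,2.8,-0.1,1.1,0,0,0],[-1,2.8,-0.1,1.2,0,0,0],[-1,2.8,-0.1,1.2,0,0,0]]]'; python3 - <<'E'
from h import *
import pickle
print(status.get_obs()["wrist_force"].round(1)); rel([.5785,.2665,.1645],down(-80))
c=snap("scene"); cv2.imwrite("pics/c8.png",cv2.resize(c["frame"][120:220,290:400],(660,600),interpolation=cv2.INTER_CUBIC))
E
```

```text
time_s: 22.02
eef_pos: [0.5755, 0.2661, 0.1645]
eef_rot: [-0.0, 0.996, 0.087, 0.0]
wrist_force: [-3.9, -1.3, 7.1]
opening: 0.272
grasp_force: 61.3
[-3.9 -1.3  7.1]
shift cm [ 0.3   0.02 -0.  ] turn [-0.04 -0.01 -0.05]
```

View pics/c8.png

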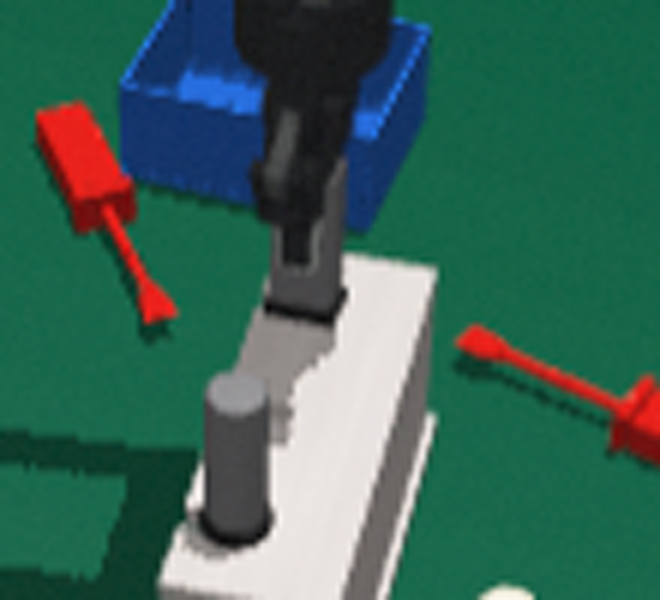

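The crop shows the shoulder resting on the fork plate at the left slot; the nut driver is undisturbed. The hold is about 3 mm short of the hanging point, so I'll nudge it in, then release. The red look-alikes appear to lie differently from the first picture, although the arm came nowhere near them; I'll check that against earlier frames.

```bash
python3 -m handwheel '[[[-1,0,0,-0.3,0,0,0],[-1,0.25,0,-0.3,0,0,0],[-1,0.25,0,-0.3,0,0,0],[-1,0.25,0,0,0,0,0],[-1,0.25,0,0,0,0,0]]]'; python3 - <<'E'
from h import *
import pickle
for n,k in(("top.pkl",None),("w1.pkl",None),("C1.pkl","top"),("C1.pkl","scene"),("C6.pkl","top"),("C7.pkl","scene")):
    c=pickle.load(open(n,"rb")); c=c[k] if k else c; f=c["frame"].astype(int); P=cloud(c); m=(f[...,2]>120)&(f[...,1]<60)&(P[...,2]>0)&(P[...,2]<.3); N_,l,s,_=cv2.connectedComponentsWithStats(m.astype(np.uint8))
    for i in range(1,N_):
        if s[i,4]>40: Q=P[l==i]; print(n,k,Q.min(0).round(3),Q.max(0).round(3))
E
```

```text
time_s: 22.7
eef_pos: [0.5788, 0.2667, 0.1645]
eef_rot: [-0.0, 0.996, 0.087, 0.001]
wrist_force: [-2.0, -1.5, 7.4]
opening: 0.274
grasp_force: 61.0
w1.pkl None [0.305 0.393 0.   ] [0.393 0.49  0.031]
w1.pkl None [0.379 0.326 0.   ] [0.462 0.407 0.023]
w1.pkl None [0.616 0.354 0.   ] [0.815 0.403 0.031]
C1.pkl top [0.645 0.356 0.001] [0.806 0.398 0.03 ]
C1.pkl top [0.304 0.338 0.013] [0.441 0.473 0.031]
C1.pkl scene [0.3   0.324 0.002] [0.463 0.487 0.029]
C1.pkl scene [0.621 0.349 0.011] [0.82  0.403 0.031]
C6.pkl top [0.711 0.356 0.008] [0.808 0.397 0.033]
C6.pkl top [0.304 0.337 0.012] [0.44  0.476 0.032]
C7.pkl scene [0.308 0.324 0.002] [0.463 0.48  0.029]
C7.pkl scene [0.621 0.345 0.012] [0.82  0.402 0.029]
```

The red ones toppled by themselves in the first 1.4 s, before the arm was near, and have lain still on the bench since. Now I'll release and lift away.

```bash
python3 -m handwheel '[[[0.3,0,0,0,0,0,0],[0.3,0,0,0,0,0,0],[1,0,0,0,0,0,0],[1,0,0,0,0,0,0],[1,0,0,0,0,0,0],[1,0,0,0,0,0,0],[1,0,0,-3,0,0,0],[1,0,0,-8,0,0,0],[1,0,0,-13,0,0,0],[1,0,0,-18,0,0,0]]]'; python3 -m handwheel '[[[1,-4,0,0,0,0,0],[1,-8,0,-2,0,0,0],[1,-12,0,-2,0,0,0],[1,-12,0,-2,0,0,0],[1,-12,0,-2,0,0,0],[1,-12,0,-2,0,0,0]]]'; python3 - <<'E'
from h import *
w=snap("wrist");s=snap("scene");t=snap("top"); P=cloud(w); z=P[...,2]
m=(z>.205)&(z<.235); N_,l,st,_=cv2.connectedComponentsWithStats(m.astype(np.uint8))
for i in range(1,N_):
    if st[i,4]>200: print(st[i],P[l==i].mean(0).round(4),cv2.minAreaRect(P[l==i][:,:2].astype(np.float32)))
slot(t,SEL["L"]); slot(t,SEL["Rr"])
cv2.imwrite("pics/end.png",np.vstack([np.hstack([cv2.resize(w["frame"],(400,300)),cv2.resize(t["frame"],(400,300))]),np.hstack([cv2.resize(s["frame"],(400,300)),cv2.resize(s["frame"][130:260,290:400],(400,300))])]))
E
```

```text
time_s: 23.95
eef_pos: [0.5782, 0.2664, 0.3449]
eef_rot: [-0.0, 0.996, 0.087, 0.0]
wrist_force: [0.6, -0.9, 0.9]
opening: 0.999
grasp_force: 0.0
time_s: 24.7
eef_pos: [0.461, 0.2457, 0.3628]
eef_rot: [-0.0, 0.996, 0.086, -0.0]
wrist_force: [-0.1, -1.0, -0.1]
opening: 0.997
grasp_force: 0.0
[481  36  36  36 980] [0.6125 0.1126 0.2125] ((0.6130285859107971, 0.11119578033685684), (0.028830749914050102, 0.028332000598311424), 0.39229246973991394)
[ 312   38   27   42 1103] [0.5789 0.2666 0.2207] ((0.5793138146400452, 0.26683172583580017), (0.03311828523874283, 0.02359115518629551), 10.189107894897461)
centre off (YC,UP) mm [0.72 1.4 ] slot dir deg from YC to UP 89.3 sd mm [1.33 6.72] n 19
centre off (YC,UP) mm [1.79 0.26] slot dir deg from YC to UP -87.8 sd mm [1.38 6.9 ] n 23
```

View pics/end.png

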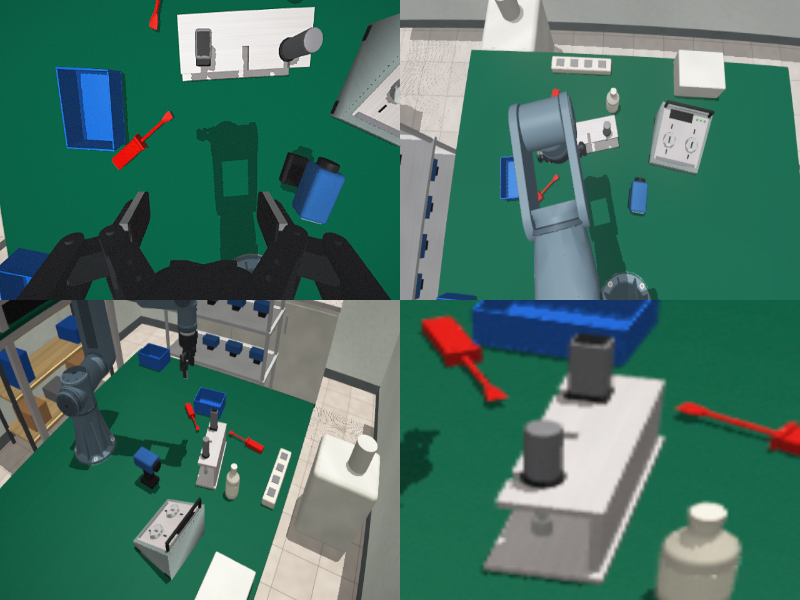

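The screwdriver hangs upright in the left slot with its top at z 0.2207. Both selectors are upright, the other objects are unmoved and the gripper is clear, so I'm handing in.

```bash
python3 -c "
from bench import ctrl; print(ctrl.hand_in())"
```

```text
the job is handed in; nothing more can be done
None
```

The job is handed in: both selectors measure within about 2° of their index bars, the screwdriver hangs by its shoulder in the rack's left slot, and the nut driver, thermal camera and bottle were left alone; the two red look-alikes toppled untouched in the first second or so and lie on the bench.

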